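# Clamp a bearing in the cam-lock fixture

### The job

Lay the loose ball bearing flat in the nest of the cam-lock fixture, between the V-jaw and the brass pressure shoe, and let go of it. Then push the upright handle of the cam lever through its quarter turn to the end stop and press it home firmly against the stop with about 12 N for half a second, never pushing with more than 20 N, so that the bearing stays clamped in the V; leave the marker and the micrometer where they lie.

Things in the scene. Friction and masses are not known exactly. Their poses are not given: they have to be found in the camera images.
- bearing_center (a point): Centre (half-way up) of the one loose bright steel ball bearing lying flat on the table: outer diameter 29 mm, height 10 mm, 28 g. Take it across the outside. The other bearings lie in the baskets and are not needed.
- seat (a point): Centre of the clamped bearing, fixed in the cam-lock fixture (steel plate bolted down, 130 x 100 mm, top at z = 12 mm); 5 mm above the plate. Fixture axes: x from lever to V-jaw, z up. The V-jaw (10 mm high, 30 mm wide) begins 10 mm to +x. Lay the bearing about 3 mm to -x of this point (1 to 5 mm, within 4 mm sideways); the shoe then pushes it to +x. Its +y and -y sides are free for fingers.
- pivot (a point): Point on the vertical axis of the cam lever, on the plate's top face; axes as for the seat, which lies 43 mm to +x. Round it sits the eccentric steel cam (radius 15 mm) and above it the lever's hub, up to 51 mm above the table. The end stop is a steel post (11 mm thick, 46 mm high) 12 mm to +x and 43 mm to -y of this point.
- handle (a point): Middle of the free length of the lever's upright black round handle: diameter 14 mm, standing from 44 to 86 mm above the table, this point 65 mm above it; 85 mm from the pivot axis. The lever bar below it (14 mm wide) lies 36 to 44 mm above the table.
- cam_lever (a joint): Angle of the cam lever, counter-clockwise seen from above: 0 = open, the handle to -x of the pivot in the fixture's axes; 1.571 = at the end stop, the handle to -y of the pivot. It starts between 0 and 0.15. It turns against friction (about 3 N at the handle), stays where it is left, and meets a hard end stop.
- marker: Blue and white marker, 137 mm long, 17 mm thick, lying loose on the table; leave it. Origin under its middle, long axis y.
- micrometer: Green and steel micrometer, 130 x 61 x 16 mm, lying loose on the table; leave it. Origin under its middle, long axis y.
- press_shoe: Small brass pressure shoe in front of the cam, 24 mm wide, 9 mm high; the cam slides it 6 mm towards the V-jaw as the lever turns. Origin on the plate under its middle; its front face lies 4 mm to +x.
Things that resemble listed ones, but are neither listed nor needed, are in the scene too. Leave any green look-alike of the part that bears bearing_center alone.

How it is judged:
By the outcome, as a careful person would: the job done as asked, in the order asked, and still so for the second after the job is handed in, with the robot touching nothing.
It also fails if it takes over 66 s, if anything falls off the work surface, if the arm or the gripper's body presses on something with over 40 N, if the wrist force passes 120 N, or if a joint passes its speed limit or range.

### The arm

A 6-joint arm with a two-finger parallel gripper is mounted at the origin on a cart in front of the work surface, level with it; the furniture and walls round the work are solid. World frame = base frame: x ahead of the robot, y to its left, z up, the work surface at z = 0. Lengths are in m, angles in degrees, forces in N, time in s.
With the tool pointing down it reaches from about 0.3 to 0.75 m from the base axis. Payload 8.5 kg.
Tool frame: the origin (TCP) lies at the very end of the fingers, on their centre line; the grasp point (between the pads) lies 19 mm behind it; z points along the fingers, y is the line along which they close (so a half turn about z gives the same grasp; the last joint's range is limited). The gripper opens to 85 mm and grips with 20 to 120 N. Pads are 22 mm wide; open, the fingers measure 114 mm over their backs; the gripper's body (76 mm by 85 mm) begins 54 mm behind the grasp point. The pads swing forward as they close: fully open they stand 13 mm farther back than shut.
Start: joints at [-82.867, 21.807, 74.336, -0, 83.858, -12.336], TCP at [0.183, -0.519, 0.231] pointing down, gripper open.
Joint ranges: [-178.18, 178.18], [-50.72, 133.34], [12.68, 142.11], [-81.47, 261.47], [9.98, 163.14], [-165.26, 165.26]. Speed limits (degrees/s): [136.94, 136.94, 180, 180, 180, 180].

### API

Orientations are given as a 3x3 rotation matrix whose columns are the frame's x, y, z axes.
In Python, from rig import observe, cams, ticket gives the robot as it stands.
- The arm moves only by the tool move_arm, never from a script. Its arguments are lists of equal length, an entry for each row: "jaw": the finger opening in cm, from 0 to 8.54; "dp": the shift along the tool's x, y, z in cm, a list of three; "turn": the turn, a rotation vector about the tool's x, y, z in rad, a list of three. In form: {"jaw": [jaw, ...], "dp": [[tx, ty, tz], ...], "turn": [[wx, wy, wz], ...]}. A call has 1 to 12 rows; each row shifts and turns the commanded pose from where the row before left it, along the tool's axes as they then stand; what a row does not reach is not made up. A row lasts 1/12 s, in which the tool goes at most 41.7 mm and 7.16 degrees, less where a joint would pass 70% of its speed; a pose out of reach is approached as far as the arm can. A call is refused whole if a number of a shift passes 4.17 or a number of a turn 0.125, either way. A call with a gripper value outside its range is refused whole. The fingers move at their own pace and stop on an object; "force" is the grip in N (left out, the last holds). Time passes only in rows, so rows that do not move let the fingers close. It gives the time, the measured TCP pose, the force, the opening and the grip force at its end, in the units of the state.
- observe(): the state, without advancing time (a new reading comes with each control period).
- cams.get_image(name): name is "side" or "top" or "wrist"; returns (picture, depth): 400x640x3 uint8, red, green, blue; 400x640 float32, m along the optical axis (not along the pixel's ray), 0 where there is no reading.
- cams.calibration(name): a dict with "vertical_fov" (degrees; the focal length in pixels is half the picture's height over the tangent of half this angle, whatever the lens; pixels are square), "cx", "cy" (the principal point, pixels), "view" (4x4, takes a point from world to camera coordinates); the wrist camera has in their place "tool_from_camera" (4x4, takes a point from camera to tool coordinates, whose origin is the TCP and whose axes are the flange's). Camera axes: x right, y up, looking along -z (the intrinsics and any distortion apply to the point x, -y, -z); pixel columns grow to the right and rows downward; lengths in m; the calibration is good to about 2 mm. A picture is of the moment at which its call begins: read the wrist's pose just before it. calibration takes no time and is no camera call.
- ticket.close_job(): hands the job in; it is judged then, once.
Trained networks look in the newest picture that a camera, given by its name, has taken for a name from the list of things; names that differ only in an ending like _2 or _b are one class to them, and where a whole thing is asked for, a point or a joint stands for the part that bears it (a point fixed in the world has none). Each returns a list of dicts, best first, with "p" (0 to 1); they miss things now and then, are a little off and sometimes report something else, mostly with a low value. They report only what shows in the picture. A call takes as long as a camera call. They do not tell look-alikes from the thing itself.
- cams.spot_in(camera, query): "box" ([centre column, centre row, width, height] as shares, 0 to 1, of the picture: columns of its width, rows of its height, round what is visible of it).
- cams.outline_of(camera, query): "mask" (400x640 bool, what is visible of it) and "box" ([centre column, centre row, width, height] as shares, 0 to 1, of the picture: columns of its width, rows of its height, round what is visible of it).
- cams.mark_of(camera, query): "location" ([column, row] as shares, 0 to 1, of the picture: columns of its width, rows of its height: a listed point, or the origin of a listed thing).
The state is a dict: "time_s": time; "q": joint angles; "qvel": joint speeds; "joint_efforts": joint torques, N m; "position": TCP position; "tool_rot": TCP orientation; "ft_force": force on the tool from outside, world axes, zero at the start; "wrist_torque": the same for the moment, N m; "grip_width": finger opening in m; "gripper_force": force on a finger pad.
Only numpy, scipy, OpenCV 4.12 (cv2) and the standard library are available. Lean on these libraries where they do the work, as an engineer would, in place of code of your own. Each camera call takes 0.05 s, during which the arm holds its last target. There are 200 camera calls.

## Working session

There is one attempt and no reset: what is moved stays moved. The work goes in short steps, Python scripts to look and compute and a tool call to move; the robot and the scene stay as the last step left them, time stands still between calls to the robot, and variables do not carry over. Pictures are saved under pics/ and viewed, at most 10 in all, crops included, and the job is handed in when it is done.

Besides the shell and the picture viewer there is one more tool, called after ">>>" by a JSON object that holds its "api" and its "payload". move_arm: Moves the arm, as the interface text tells. Its arguments: {"type":"object","properties":{"jaw":{"type":"array","items":{"type":"number"}},"dp":{"type":"array","items":{"type":"array","items":{"type":"number"}}},"turn":{"type":"array","items":{"type":"array","items":{"type":"number"}}},"force":{"type":"number"}},"required":["jaw","dp","turn"]}

```bash
mkdir -p pics
cat > h.py <<'E'
import numpy as np, cv2
from rig import observe, cams, ticket
def ray(name,u,v,st=None):
    c=cams.calibration(name); f=200/np.tan(np.radians(c["vertical_fov"])/2)
    d=np.array([(u-c["cx"])/f,-(v-c["cy"])/f,-1.0])
    if name=="wrist":
        T=np.eye(4);T[:3,:3]=np.array(st["tool_rot"]);T[:3,3]=st["position"]
        M=T@np.array(c["tool_from_camera"])
    else: M=np.linalg.inv(np.array(c["view"]))
    return M[:3,3],M[:3,:3]@d
def at_z(name,u,v,z,st=None):
    o,d=ray(name,u,v,st); return o+d*(z-o[2])/d[2]
def at_depth(name,u,v,dep,st=None):
    o,d=ray(name,u,v,st); return o+d*dep
def save(img,fn): cv2.imwrite("pics/"+fn,cv2.cvtColor(img,cv2.COLOR_RGB2BGR))
E
python3 - <<'E'
from h import *
print({k:(np.round(v,3).tolist() if hasattr(v,'__len__') else v) for k,v in observe().items()})
for n in("top","side"):
    im,d=cams.get_image(n); save(im,n+"0.png"); np.save(n+"_d.npy",d)
    print(n,{k:np.round(v,3).tolist() for k,v in cams.calibration(n).items()})
    for q,z in(("bearing_center",.005),("seat",.017),("pivot",.012),("handle",.065),("marker",0),("micrometer",0),("press_shoe",.012)):
        for r in cams.mark_of(n,q)[:4]:
            u,v=r["location"][0]*640,r["location"][1]*400
            print(n,q,round(r["p"],2),round(u),round(v),at_z(n,u,v,z).round(4))
print(cams.calibration("wrist"))
E
```

```text
{'time_s': 0.0, 'q': [-82.869, 21.84, 74.385, -0.0, 83.857, -12.336], 'qvel': [-0.006, 0.089, 0.076, -0.005, -0.108, -0.06], 'joint_efforts': [0.001, -44.847, -23.128, -0.0, 0.005, 0.0], 'position': [0.183, -0.518, 0.231], 'tool_rot': [[0.943, 0.333, -0.0], [0.333, -0.943, 0.001], [0.0, -0.001, -1.0]], 'ft_force': [-0.087, 0.251, 0.124], 'wrist_torque': [0.012, 0.013, -0.064], 'gripper_force': 0.0, 'grip_width': 0.08527867404442502}
top {'vertical_fov': 52.624, 'cx': 324.842, 'cy': 194.044, 'view': [[0.005, -1.0, 0.0, -0.146], [0.999, 0.005, 0.046, -0.544], [-0.046, 0.0, 0.999, -1.141], [0.0, 0.0, 0.0, 1.0]]}
top bearing_center 0.61 399 159 [ 0.6456 -0.3562  0.005 ]
top bearing_center 0.61 397 204 [ 0.5184 -0.349   0.005 ]
top bearing_center 0.48 418 209 [ 0.5021 -0.4091  0.005 ]
top bearing_center 0.44 405 182 [ 0.5817 -0.3722  0.005 ]
top seat 0.64 311 185 [ 0.5707 -0.1024  0.017 ]
top seat 0.4 308 196 [ 0.5382 -0.0964  0.017 ]
top pivot 0.6 309 202 [ 0.5229 -0.0978  0.012 ]
top handle 0.73 310 231 [ 0.4424 -0.102   0.065 ]
top marker 0.49 401 229 [ 0.4445 -0.3623  0.    ]
top micr
[... 679 characters left out ...]
 0.76 258 302 [ 0.4477 -0.3543  0.    ]
side marker 0.2 273 194 [ 0.4222 -0.0037  0.    ]
side micrometer 0.56 296 176 [0.4712 0.0857 0.    ]
side micrometer 0.21 309 213 [ 0.5206 -0.0783  0.    ]
side press_shoe 0.38 318 214 [ 0.5418 -0.0956  0.012 ]
{'vertical_fov': 62.64094130226908, 'cx': 317.5501484713563, 'cy': 200.93304311402727, 'tool_from_camera': array([[ 1.24050054e-03,  9.60506868e-01,  2.78253513e-01,
         7.06066984e-02],
       [ 9.99999184e-01, -1.10631441e-03, -6.39262142e-04,
         5.55547400e-04],
       [-3.06179806e-04,  2.78254079e-01, -9.60507456e-01,
        -1.42754022e-01],
       [ 0.00000000e+00,  0.00000000e+00,  0.00000000e+00,
         1.00000000e+00]])}
```

Run:
```python
import cv2,numpy as np
a=cv2.imread("pics/top0.png")[130:270,210:450]; b=cv2.imread("pics/side0.png")[150:360,200:440]
cv2.imwrite("pics/topc.png",cv2.resize(a,(792,462),interpolation=cv2.INTER_CUBIC))
cv2.imwrite("pics/sidec.png",cv2.resize(b,(680,595),interpolation=cv2.INTER_CUBIC))
```

```text
(no output)
```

View pics/topc.png

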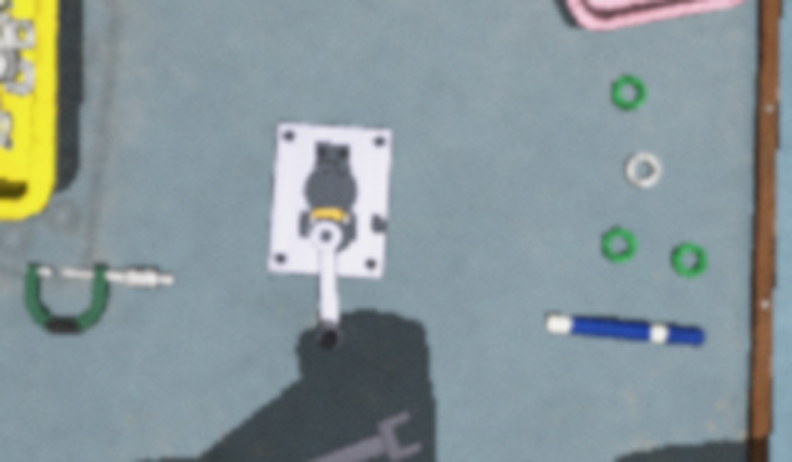

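View pics/sidec.png

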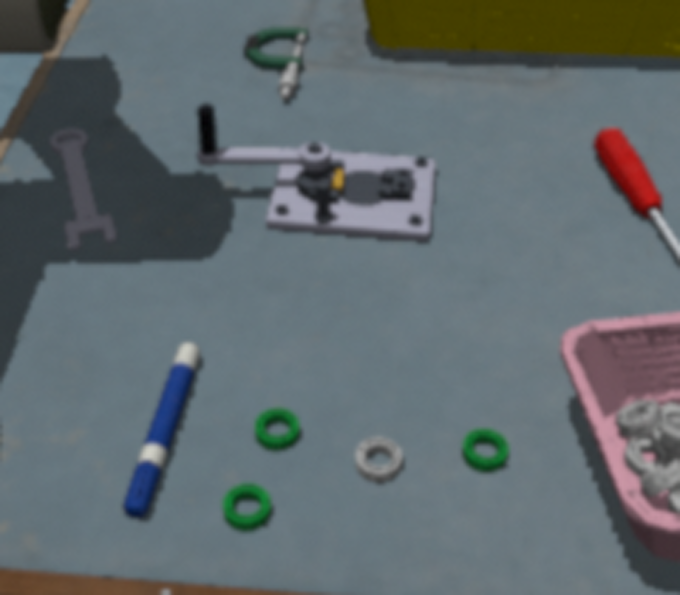

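The four loose rings in the top view are green at (400,158), (397,204) and (419,209), and bright steel at (405,182). Only the steel ring at (405,182) fits the description, and both enlarged crops show it as steel. The fixture's x axis has a yaw of about -3°. I'll move above the steel ring and take a close look.

>>> {"api": "move_arm", "payload": {"jaw": [8.5, 8.5, 8.5, 8.5, 8.5, 8.5, 8.5, 8.5, 8.5, 8.5, 8.5, 8.5], "dp": [[3.5, -0.07, 0], [3.5, -0.07, 0], [3.5, -0.07, 0], [3.5, -0.07, 0], [3.5, -0.07, 0], [3.5, -0.07, 0], [3.5, -0.07, 0], [3.5, -0.07, 0], [3.5, -0.07, 0], [3.5, -0.07, 0], [3.5, -0.07, 0], [3.5, -0.07, 0]], "turn": [[0, 0, 0], [0, 0, 0], [0, 0, 0], [0, 0, 0], [0, 0, 0], [0, 0, 0], [0, 0, 0], [0, 0, 0], [0, 0, 0], [0, 0, 0], [0, 0, 0], [0, 0, 0]]}}

```text
time_s: 1.8
position: [0.578, -0.3697, 0.2313]
tool_rot: [[0.943, 0.333, -0.0], [0.333, -0.943, 0.0], [-0.0, -0.0, -1.0]]
ft_force: [0.1, -0.3, 0.2]
grip_width: 0.0848
gripper_force: 0.0
```

>>> {"api": "move_arm", "payload": {"jaw": [8.5, 8.5, 8.5, 8.5, 8.5, 8.5], "dp": [[0, 0, 2.7], [0, 0, 2.7], [0, 0, 2.7], [0, 0, 2.7], [0, 0, 0], [0, 0, 0]], "turn": [[0, 0, 0.098], [0, 0, 0.098], [0, 0, 0.098], [0, 0, 0.098], [0, 0, 0], [0, 0, 0]]}}

```text
time_s: 2.3
position: [0.5762, -0.3705, 0.1228]
tool_rot: [[0.999, -0.049, -0.002], [-0.049, -0.999, 0.002], [-0.002, -0.001, -1.0]]
ft_force: [-0.1, 0.4, 0.8]
grip_width: 0.0849
gripper_force: 0.0
```

```bash
cat >> h.py <<'E'
def look(fn,qs):
    st=observe(); im,d=cams.get_image("wrist"); save(im,fn)
    R=np.array(st["tool_rot"]); p=np.array(st["position"])
    print("t",round(st["time_s"],2),"pos",p.round(4),"yaw",np.degrees(np.arctan2(R[1,0],R[0,0])).round(2),"tilt",R[:,2].round(4),"F",np.round(st["ft_force"],2),"grip",round(st["grip_width"],4))
    for q,z in qs:
        for r in cams.mark_of("wrist",q)[:3]:
            u,v=r["location"][0]*640,r["location"][1]*400
            w=at_z("wrist",u,v,z,st)
            print(q,round(r["p"],2),round(u),round(v),w.round(4),"tool cm",(100*R.T@(w-p)).round(2))
    return st,im,d
E
python3 - <<'E'
from h import *
st,im,d=look("w1.png",[("bearing_center",.005)])
R=np.array(st["tool_rot"]); p=np.array(st["position"])
for r in cams.outline_of("wrist","bearing_center")[:3]:
    m=r["mask"]; v,u=np.nonzero(m); c=im[m].mean(0)
    (cu,cv_),rad=cv2.minEnclosingCircle(np.stack([u,v],1).astype(np.float32))
    w=at_z("wrist",cu,cv_,.009,st); print(r["p"],cu,cv_,rad,c.round(),w.round(4),(100*R.T@(w-p)).round(2))
E
```

```text
t 2.3 pos [ 0.5762 -0.3705  0.1228] yaw -2.83 tilt [-0.0017  0.0015 -1.    ] F [-0.12  0.36  0.77] grip 0.0849
bearing_center 0.91 299 259 [ 0.52   -0.3519  0.005 ] tool cm [-5.69 -1.56 11.79]
bearing_center 0.76 299 100 [ 0.6518 -0.3606  0.005 ] tool cm [ 7.51 -1.34 11.76]
bearing_center 0.71 310 329 [ 0.4472 -0.3574  0.005 ] tool cm [-12.93  -0.65  11.8 ]
0.92 317.657470703125 183.79281616210938 18.834218978881836 [126. 126. 125.] [ 0.5868 -0.3716  0.009 ] [ 1.08  0.08 11.37]
0.79 297.59259033203125 259.0 17.706012725830078 [ 40. 116.  60.] [ 0.5216 -0.3513  0.009 ] [-5.53 -1.63 11.39]
0.69 298.3333435058594 97.19999694824219 20.892309188842773 [37. 89. 51.] [ 0.6536 -0.3604  0.009 ] [ 7.69 -1.37 11.36]
```

View pics/w1.png

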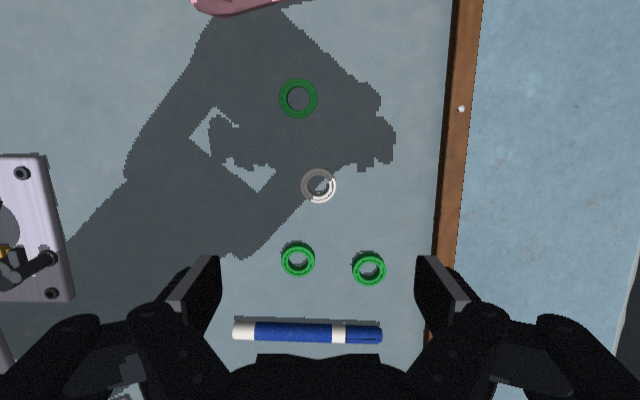

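The steel ring sits at about (319,185), half in shadow. The greens are at (298,99), (298,261) and (369,269). I'll go closer and look again.

>>> {"api": "move_arm", "payload": {"jaw": [6, 6, 6, 6, 6], "dp": [[0.8, 0.05, 2], [0, 0, 2], [0, 0, 2], [0, 0, 0], [0, 0, 0]], "turn": [[0, 0, 0], [0, 0, 0], [0, 0, 0], [0, 0, 0], [0, 0, 0]]}}

```text
time_s: 2.87
position: [0.5847, -0.3718, 0.0644]
tool_rot: [[0.999, -0.051, 0.0], [-0.051, -0.999, -0.0], [0.001, 0.0, -1.0]]
ft_force: [-0.1, 0.5, -0.5]
grip_width: 0.0602
gripper_force: 0.0
```

Run:
```python
from h import *
st,im,d=look("w2.png",[("bearing_center",.005)])
R=np.array(st["tool_rot"]); p=np.array(st["position"])
for r in cams.outline_of("wrist","bearing_center")[:3]:
    m=r["mask"]; v,u=np.nonzero(m); c=im[m].mean(0)
    (cu,cv_),rad=cv2.minEnclosingCircle(np.stack([u,v],1).astype(np.float32))
    w=at_z("wrist",cu,cv_,.009,st); print(r["p"],cu,cv_,rad,c.round(),w.round(4),(100*R.T@(w-p)).round(2), np.median(d[m]))
    print([at_depth("wrist",cu,cv_,np.median(d[m]),st).round(4)])
```

```text
t 2.87 pos [ 0.5847 -0.3718  0.0644] yaw -2.94 tilt [ 5.e-04 -5.e-04 -1.e+00] F [-0.12  0.53 -0.51] grip 0.0602
bearing_center 0.83 315 220 [ 0.5839 -0.3707  0.005 ] tool cm [-0.09 -0.11  5.94]
bearing_center 0.8 384 320 [ 0.5062 -0.4161  0.005 ] tool cm [-7.62  4.82  5.93]
bearing_center 0.67 291 308 [ 0.5189 -0.3505  0.005 ] tool cm [-6.68 -1.79  5.93]
0.94 289.5814208984375 110.98208618164062 25.598087310791016 [38. 99. 55.] [ 0.6533 -0.3597  0.009 ] [ 6.79 -1.56  5.54] 0.19104376
[array([ 0.6533, -0.3597,  0.0091])]
0.86 378.32110595703125 318.6885681152344 21.211177825927734 [ 35. 113.  55.] [ 0.5103 -0.4114  0.009 ] [-7.23  4.33  5.53] 0.23231044
[array([ 0.5089, -0.4118,  0.0071])]
0.76 316.171630859375 217.94873046875 23.265968322753906 [122. 122. 121.] [ 0.5869 -0.3718  0.009 ] [ 0.22 -0.02  5.54] 0.21016857
[array([ 0.5866, -0.3718,  0.0083])]
```

View pics/w2.png

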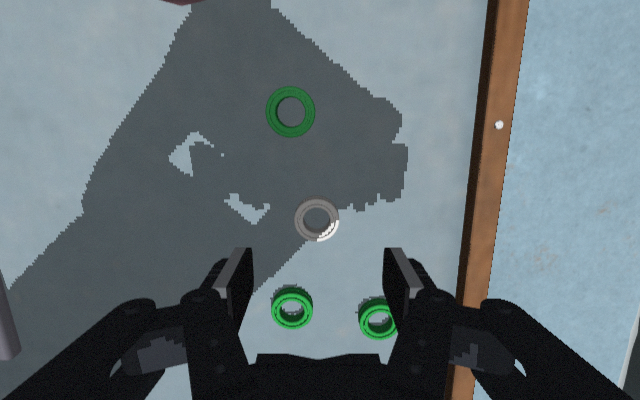

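The steel ring is at (316,218), centred between the fingers, about 2 mm ahead in tool x. I'll descend and grasp it.

>>> {"api": "move_arm", "payload": {"jaw": [5, 5, 5, 5, 5, 5], "dp": [[0.1, 0, 2], [0.05, 0, 2], [0, 0, 1.2], [0, 0, 0.5], [0, 0, 0.4], [0, 0, 0.1]], "turn": [[0, 0, 0], [0, 0, 0], [0, 0, 0], [0, 0, 0], [0, 0, 0], [0, 0, 0]]}}

```text
time_s: 3.52
position: [0.5862, -0.3719, 0.0018]
tool_rot: [[0.999, -0.052, 0.001], [-0.052, -0.999, -0.001], [0.001, 0.0, -1.0]]
ft_force: [0.0, 0.8, 0.7]
grip_width: 0.0502
gripper_force: 0.0
```

>>> {"api": "move_arm", "payload": {"jaw": [2.5, 2.5, 2.5, 2.5, 2.5, 2.5, 2.5, 2.5], "dp": [[0, 0, 0], [0, 0, 0], [0, 0, 0], [0, 0, 0], [0, 0, 0], [0, 0, 0], [0, 0, 0], [0, 0, 0]], "turn": [[0, 0, 0], [0, 0, 0], [0, 0, 0], [0, 0, 0], [0, 0, 0], [0, 0, 0], [0, 0, 0], [0, 0, 0]], "force": 35}}

```text
time_s: 4.18
position: [0.5864, -0.372, 0.0025]
tool_rot: [[0.999, -0.052, 0.001], [-0.052, -0.999, -0.001], [0.002, 0.001, -1.0]]
ft_force: [-0.5, 1.3, 6.7]
grip_width: 0.0267
gripper_force: 34.7
```

>>> {"api": "move_arm", "payload": {"jaw": [2.5, 2.5, 2.5, 2.5, 2.5, 2.5, 2.5, 2.5, 2.5, 2.5, 2.5, 2.5], "dp": [[0, 0, -2.5], [0, 0, -3.5], [0, 0, -3.5], [0, 0, -2], [-0.5, -4, 0], [-0.5, -4, 0], [-0.5, -4, 0], [-0.5, -4, 0], [-0.5, -4, 0], [-0.5, -4, 0], [0, -3.2, 0], [0, 0, 0]], "turn": [[0, 0, 0], [0, 0, 0], [0, 0, 0], [0, 0, 0], [0, 0, 0], [0, 0, 0], [0, 0, 0], [0, 0, 0], [0, 0, 0], [0, 0, 0], [0, 0, 0], [0, 0, 0]]}}

```text
time_s: 5.18
position: [0.5696, -0.0929, 0.1166]
tool_rot: [[0.999, -0.047, -0.001], [-0.047, -0.999, 0.002], [-0.001, -0.002, -1.0]]
ft_force: [-0.3, -0.1, -0.7]
grip_width: 0.0268
gripper_force: 34.7
```

Run:
```python
from h import *
st,im,d=look("w3.png",[("seat",.017),("pivot",.012),("press_shoe",.012),("handle",.065),("bearing_center",.11)])
np.save("w3d.npy",d)
```

```text
t 5.18 pos [ 0.5696 -0.0929  0.1166] yaw -2.71 tilt [-7.0e-04  1.7e-03 -1.0e+00] F [-0.27 -0.07 -0.72] grip 0.0268
seat 0.9 328 200 [ 0.5701 -0.1016  0.017 ] tool cm [0.1  0.89 9.96]
pivot 0.79 323 252 [ 0.5248 -0.0957  0.012 ] tool cm [-4.45  0.51 10.46]
press_shoe 0.76 328 234 [ 0.5405 -0.1004  0.012 ] tool cm [-2.87  0.91 10.46]
bearing_center 0.79 630 242 [ 0.5695 -0.2466  0.11  ] tool cm [ 0.71 15.36  0.64]
bearing_center 0.77 318 264 [ 0.5641 -0.0937  0.11  ] tool cm [-0.54  0.11  0.66]
```

View pics/w3.png

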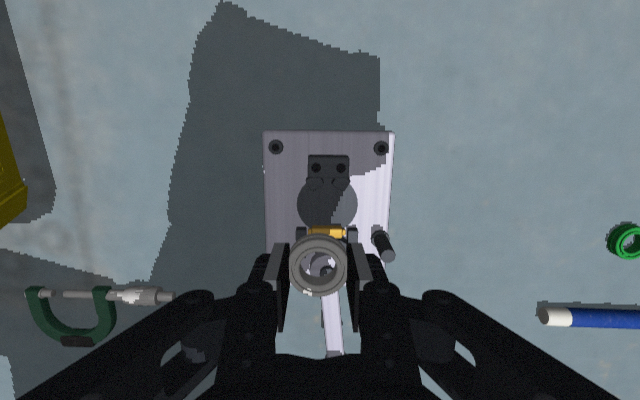

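The wrist view shows the ring held flat at (318,264). The seat is near (328,200), the V-jaw at (329,175), the shoe at (328,233), and the plate is square to the tool. I'll shift sideways, lower partway and check.

>>> {"api": "move_arm", "payload": {"jaw": [2.5, 2.5, 2.5, 2.5, 2.5, 2.5], "dp": [[-0.3, 0.9, 0], [0, 0, 2], [0, 0, 2.5], [0, 0, 2], [0, 0, 0], [0, 0, 0]], "turn": [[0, 0, 0], [0, 0, 0], [0, 0, 0], [0, 0, 0], [0, 0, 0], [0, 0, 0]]}}

```text
time_s: 5.98
position: [0.5663, -0.1082, 0.051]
tool_rot: [[0.999, -0.053, -0.002], [-0.053, -0.999, 0.001], [-0.002, -0.0, -1.0]]
ft_force: [0.8, -0.1, -0.3]
grip_width: 0.0267
gripper_force: 34.7
```

Run:
```python
from h import *
st,im,d=look("w4.png",[("seat",.017),("press_shoe",.012)])
c=cv2.resize(im[130:400,180:480],(667,600)); save(c,"w4c.png")
```

```text
t 5.98 pos [ 0.5663 -0.1082  0.051 ] yaw -3.06 tilt [-1.5e-03  6.0e-04 -1.0e+00] F [ 0.78 -0.13 -0.28] grip 0.0267
seat 0.62 305 231 [ 0.5685 -0.1019  0.017 ] tool cm [ 0.19 -0.63  3.4 ]
press_shoe 0.83 306 267 [ 0.543  -0.1005  0.012 ] tool cm [-2.36 -0.64  3.91]
```

View pics/w4c.png

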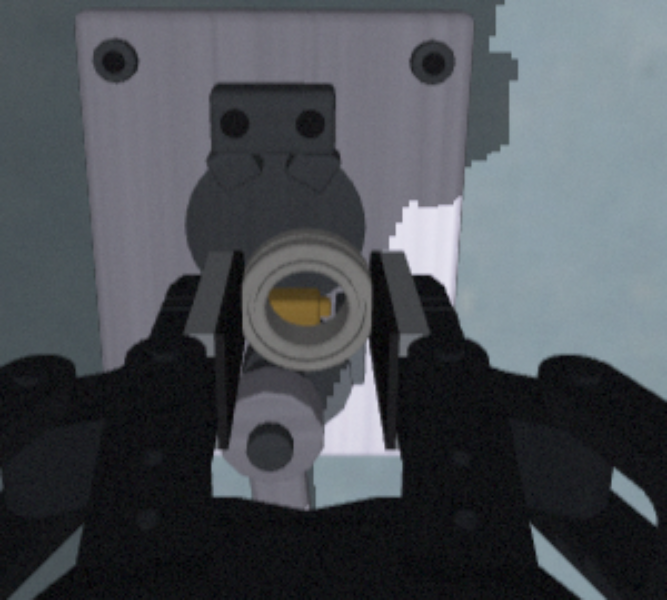

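The view shows the ring about 6 mm to tool +y of the fixture axis, because the earlier reading was taken while the arm was still moving. I'll shift back and lower, with settling rows.

>>> {"api": "move_arm", "payload": {"jaw": [2.5, 2.5, 2.5, 2.5, 2.5, 2.5], "dp": [[-0.15, -0.63, 0], [0, 0, 1], [0, 0, 1], [0, 0, 0], [0, 0, 0], [0, 0, 0]], "turn": [[0, 0, 0], [0, 0, 0], [0, 0, 0], [0, 0, 0], [0, 0, 0], [0, 0, 0]]}}

```text
time_s: 6.63
position: [0.5656, -0.1009, 0.0312]
tool_rot: [[0.999, -0.052, -0.0], [-0.052, -0.999, 0.0], [-0.0, -0.0, -1.0]]
ft_force: [-0.1, 0.1, 0.1]
grip_width: 0.027
gripper_force: 34.7
```

Run:
```python
from h import *
st,im,d=look("w5.png",[("seat",.017),("press_shoe",.012)])
```

```text
t 6.63 pos [ 0.5656 -0.1009  0.0312] yaw -2.99 tilt [-3.e-04  1.e-04 -1.e+00] F [-0.09  0.08  0.11] grip 0.027
seat 0.65 318 242 [ 0.5686 -0.1017  0.017 ] tool cm [0.31 0.07 1.42]
seat 0.36 319 265 [ 0.5559 -0.1017  0.017 ] tool cm [-0.96  0.13  1.42]
press_shoe 0.59 318 281 [ 0.5434 -0.1007  0.012 ] tool cm [-2.22  0.1   1.92]
press_shoe 0.16 315 246 [ 0.5647 -0.1002  0.012 ] tool cm [-0.09 -0.06  1.92]
```

>>> {"api": "move_arm", "payload": {"jaw": [2.5, 2.5, 2.5, 2.5, 2.5], "dp": [[0, 0.05, 0.8], [0, 0, 0.6], [0, 0, 0.15], [0, 0, 0.1], [0, 0, 0]], "turn": [[0, 0, 0], [0, 0, 0], [0, 0, 0], [0, 0, 0], [0, 0, 0]]}}

```text
time_s: 7.2
position: [0.5653, -0.1013, 0.0146]
tool_rot: [[0.999, -0.052, -0.001], [-0.052, -0.999, 0.0], [-0.001, -0.0, -1.0]]
ft_force: [-0.8, 1.0, -0.8]
grip_width: 0.0265
gripper_force: 34.7
```

>>> {"api": "move_arm", "payload": {"jaw": [2.5, 2.5, 2.5], "dp": [[0, 0, 0.07], [0, 0, 0], [0, 0, 0]], "turn": [[0, 0, 0], [0, 0, 0], [0, 0, 0]]}}

```text
time_s: 7.45
position: [0.5655, -0.1014, 0.0145]
tool_rot: [[0.999, -0.052, 0.0], [-0.052, -0.999, -0.0], [0.0, 0.0, -1.0]]
ft_force: [-3.3, 1.4, 5.9]
grip_width: 0.0267
gripper_force: 35.2
```

Contact. I'll release, rise and look.

>>> {"api": "move_arm", "payload": {"jaw": [3.3, 4, 4.5, 4.5, 4.5, 4.5, 4.5, 4.5, 4.5, 4.5, 4.5, 4.5], "dp": [[0, 0, 0], [0, 0, 0], [0, 0, 0], [0, 0, 0], [0, 0, -0.5], [0, 0, -1], [0, 0, -2.5], [0, 0, -3], [0, 0, -3], [0, 0, 0], [0, 0, 0], [0, 0, 0]], "turn": [[0, 0, 0], [0, 0, 0], [0, 0, 0], [0, 0, 0], [0, 0, 0], [0, 0, 0], [0, 0, 0], [0, 0, 0], [0, 0, 0], [0, 0, 0], [0, 0, 0], [0, 0, 0]]}}

```text
time_s: 8.45
position: [0.5652, -0.1013, 0.1141]
tool_rot: [[0.999, -0.052, -0.0], [-0.052, -0.999, 0.0], [-0.0, -0.0, -1.0]]
ft_force: [-1.1, -0.3, 0.1]
grip_width: 0.0451
gripper_force: 0.0
```

Run:
```python
from h import *
st,im,d=look("w6.png",[("seat",.017),("bearing_center",.017),("press_shoe",.012),("pivot",.012),("handle",.065)])
save(cv2.resize(im[100:400,180:500],(640,600)),"w6c.png")
for n in("top","side"):
    cams.get_image(n)
    for q,z in(("handle",.065),("pivot",.012)):
        for r in cams.mark_of(n,q)[:2]:
            u,v=r["location"][0]*640,r["location"][1]*400
            print(n,q,round(r["p"],2),round(u),round(v),at_z(n,u,v,z).round(4))
```

```text
t 8.45 pos [ 0.5652 -0.1013  0.1141] yaw -2.99 tilt [-2.e-04  1.e-04 -1.e+00] F [-1.14 -0.32  0.12] grip 0.0451
seat 0.78 316 198 [ 0.5692 -0.1007  0.017 ] tool cm [ 0.4  -0.08  9.71]
seat 0.54 318 205 [ 0.5636 -0.1019  0.017 ] tool cm [-0.16  0.08  9.71]
bearing_center 0.86 318 202 [ 0.5656 -0.1021  0.017 ] tool cm [0.04 0.08 9.71]
bearing_center 0.78 620 241 [ 0.5216 -0.3384  0.017 ] tool cm [-3.11 23.91  9.71]
press_shoe 0.91 319 226 [ 0.5444 -0.1019  0.012 ] tool cm [-2.07  0.17 10.21]
press_shoe 0.64 319 206 [ 0.5605 -0.1025  0.012 ] tool cm [-0.46  0.15 10.21]
pivot 0.9 313 250 [ 0.5243 -0.0961  0.012 ] tool cm [-4.11 -0.3  10.22]
top pivot 0.58 309 203 [ 0.5193 -0.098   0.012 ]
side handle 0.62 272 194 [ 0.4376 -0.0967  0.065 ]
side pivot 0.89 314 213 [ 0.5318 -0.0924  0.012 ]
```

View pics/w6c.png

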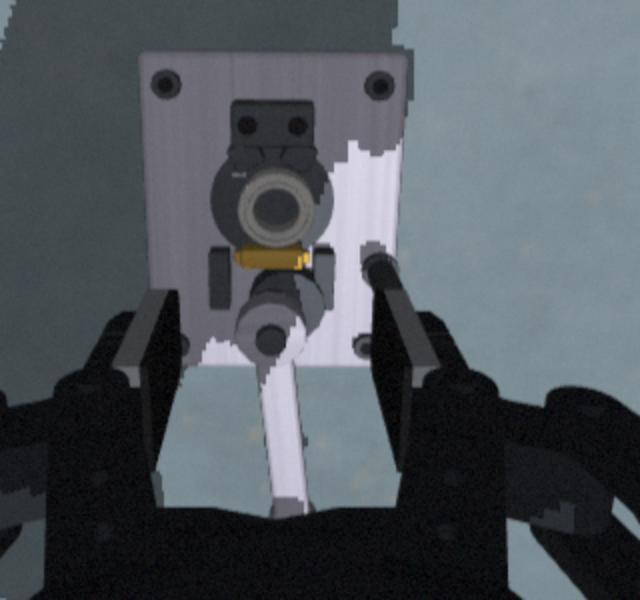

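The ring (crop (275,207)) lies flat between the V-jaw and the shoe, about 3.5 mm to -x of the seat, with the fingers clear. Next I'll move above the handle.

>>> {"api": "move_arm", "payload": {"jaw": [4.5, 4.5, 4.5, 4.5, 4.5, 4.5, 4.5], "dp": [[0, 0, -2], [-3.1, 0.2, 0], [-3.1, 0.2, 0], [-3.1, 0.2, 0], [-3.1, 0.2, 0], [0, 0, 0], [0, 0, 0]], "turn": [[0, 0, 0], [0, 0, 0], [0, 0, 0], [0, 0, 0], [0, 0, 0], [0, 0, 0], [0, 0, 0]]}}

```text
time_s: 9.63
position: [0.4406, -0.103, 0.1346]
tool_rot: [[0.999, -0.053, 0.001], [-0.053, -0.999, -0.0], [0.001, 0.0, -1.0]]
ft_force: [0.6, 1.0, 0.1]
grip_width: 0.045
gripper_force: 0.0
```

Run:
```python
from h import *
st,im,d=look("w7.png",[("handle",.065),("pivot",.012),("seat",.017)])
print(np.round(st["q"],1))
R=np.array(st["tool_rot"]); p=np.array(st["position"])
for r in cams.outline_of("wrist","handle")[:2]:
    m=r["mask"]; v,u=np.nonzero(m); print(r["p"],r["box"])
    P=np.array([at_depth("wrist",a,b,d[b,a],st) for a,b in zip(u,v) if d[b,a]>0])
    t=P[(P[:,2]>.080)&(P[:,2]<.095)]; print(len(P),len(t),t.mean(0) if len(t) else P.mean(0), P[:,2].max(), t.max(0),t.min(0))
save(cv2.resize(im[100:400,160:480],(640,600)),"w7c.png")
```

```text
t 9.63 pos [ 0.4406 -0.103   0.1346] yaw -3.05 tilt [ 6.e-04 -2.e-04 -1.e+00] F [0.55 1.01 0.08] grip 0.045
handle 0.83 317 214 [ 0.4409 -0.1036  0.065 ] tool cm [0.03 0.06 6.96]
pivot 0.65 301 87 [ 0.5256 -0.0956  0.012 ] tool cm [ 8.44 -1.19 12.26]
seat 0.74 304 26 [ 0.5668 -0.1008  0.017 ] tool cm [12.57 -0.89 11.77]
[-28.2  18.3  98.1   0.   63.6  64.8]
0.8 [0.4834, 0.3736, 0.0716, 0.4358]Traceback (most recent call last):
  File "<stdin>", line 7, in <module>
  File "h.py", line 14, in at_depth
    o,d=ray(name,u,v,st); return o+d*dep
        ~~~^^^^^^^^^^^^^
  File "h.py", line 4, in ray
    c=cams.calibration(name); f=200/np.tan(np.radians(c["vertical_fov"])/2)
ValueError: time passes only in moves, steps and waits
```

The handle is directly below the TCP and the lever stands at about 0.1 rad. I'll turn to match the lever, straddle the handle and close loosely.

>>> {"api": "move_arm", "payload": {"jaw": [4.5, 4.5, 4.5, 4.5, 4.5, 4.5, 3, 2.5, 2.1, 1.8, 1.8, 1.8], "dp": [[0, 0, 0], [0, 0, 2], [0, 0, 2], [0, 0, 2], [0, 0, 1.5], [0, 0, 0.7], [0, 0, 0], [0, 0, 0], [0, 0, 0], [0, 0, 0], [0, 0, 0], [0, 0, 0]], "turn": [[0, 0, -0.1], [0, 0, 0], [0, 0, 0], [0, 0, 0], [0, 0, 0], [0, 0, 0], [0, 0, 0], [0, 0, 0], [0, 0, 0], [0, 0, 0], [0, 0, 0], [0, 0, 0]], "force": 20}}

```text
time_s: 10.88
position: [0.4415, -0.103, 0.0526]
tool_rot: [[0.999, 0.048, 0.001], [0.048, -0.999, -0.001], [0.001, 0.001, -1.0]]
ft_force: [-0.5, 0.2, 0.5]
grip_width: 0.0181
gripper_force: 0.0
```

Straddled with no contact. Now the first stretch of the arc.

>>> {"api": "move_arm", "payload": {"jaw": [1.8, 1.8, 1.8, 1.8, 1.8, 1.8], "dp": [[0, 0.1, 0], [0, 0.1, 0], [0.01, 0.25, 0], [0.01, 0.34, 0], [0.01, 0.34, 0], [0.01, 0.34, 0]], "turn": [[0, 0, 0], [0, 0, 0], [0, 0, -0.03], [0, 0, -0.04], [0, 0, -0.04], [0, 0, -0.04]]}}

```text
time_s: 11.38
position: [0.4432, -0.1174, 0.0523]
tool_rot: [[0.98, 0.198, 0.0], [0.198, -0.98, 0.001], [0.001, -0.0, -1.0]]
ft_force: [2.6, 3.9, 1.6]
grip_width: 0.0179
gripper_force: 1.5
```

>>> {"api": "move_arm", "payload": {"jaw": [1.8, 1.8, 1.8, 1.8, 1.8, 1.8, 1.8, 1.8, 1.8, 1.8], "dp": [[0.01, 0.42, 0], [0.01, 0.42, 0], [0.01, 0.42, 0], [0.01, 0.42, 0], [0.01, 0.42, 0], [0.01, 0.42, 0], [0.01, 0.42, 0], [0.01, 0.42, 0], [0.01, 0.42, 0], [0.01, 0.42, 0]], "turn": [[0, 0, -0.05], [0, 0, -0.05], [0, 0, -0.05], [0, 0, -0.05], [0, 0, -0.05], [0, 0, -0.05], [0, 0, -0.05], [0, 0, -0.05], [0, 0, -0.05], [0, 0, -0.05]]}}

```text
time_s: 12.22
position: [0.4607, -0.1546, 0.052]
tool_rot: [[0.765, 0.644, -0.001], [0.644, -0.765, 0.001], [0.0, -0.002, -1.0]]
ft_force: [-1.1, 4.2, 1.2]
grip_width: 0.0181
gripper_force: 1.6
```

```bash
cat > lev.py <<'E'
from h import *
s=observe();R=np.array(s["tool_rot"]);p=np.array(s["position"]);F=np.array(s["ft_force"])
v=p[:2]-[.526,-.0993];print(s["time_s"],"r",np.hypot(*v).round(4),"lever_est",(np.arctan2(-v[1],-v[0])+np.radians(3)).round(3),"tool_yaw+3",(np.arctan2(R[1,0],R[0,0])+np.radians(3)).round(3),"Ftool",(R.T@F).round(2))
E
python3 lev.py
```

```text
12.2167 r 0.0855 lever_est 0.755 tool_yaw+3 0.753 Ftool [ 1.84 -3.89 -1.22]
```

>>> {"api": "move_arm", "payload": {"jaw": [1.8, 1.8, 1.8, 1.8, 1.8, 1.8, 1.8, 1.8, 1.8, 1.8, 1.8], "dp": [[0.01, 0.42, 0], [0.01, 0.42, 0], [0.01, 0.42, 0], [0.01, 0.42, 0], [0.01, 0.42, 0], [0.01, 0.42, 0], [0.01, 0.42, 0], [0.01, 0.42, 0], [0.01, 0.42, 0], [0.01, 0.42, 0], [0, 0, 0]], "turn": [[0, 0, -0.05], [0, 0, -0.05], [0, 0, -0.05], [0, 0, -0.05], [0, 0, -0.05], [0, 0, -0.05], [0, 0, -0.05], [0, 0, -0.05], [0, 0, -0.05], [0, 0, -0.05], [0, 0, 0]]}}

```text
time_s: 13.13
position: [0.4948, -0.1793, 0.0519]
tool_rot: [[0.363, 0.932, -0.001], [0.932, -0.363, 0.001], [0.0, -0.001, -1.0]]
ft_force: [-0.6, -0.5, -0.1]
grip_width: 0.0182
gripper_force: 0.1
```

```bash
python3 lev.py
```

```text
13.1333 r 0.0859 lever_est 1.251 tool_yaw+3 1.252 Ftool [-0.72 -0.41  0.13]
```

>>> {"api": "move_arm", "payload": {"jaw": [1.8, 1.8, 1.8, 1.8, 1.8, 1.8, 1.8, 1.8, 1.8], "dp": [[0.01, 0.25, 0], [0.01, 0.25, 0], [0.01, 0.25, 0], [0.01, 0.25, 0], [0.01, 0.25, 0], [0.01, 0.25, 0], [0.01, 0.25, 0], [0, 0.17, 0], [0, 0, 0]], "turn": [[0, 0, -0.03], [0, 0, -0.03], [0, 0, -0.03], [0, 0, -0.03], [0, 0, -0.03], [0, 0, -0.03], [0, 0, -0.03], [0, 0, -0.02], [0, 0, 0]]}}

```text
time_s: 13.88
position: [0.5131, -0.1838, 0.0519]
tool_rot: [[0.143, 0.99, -0.001], [0.99, -0.143, 0.0], [0.0, -0.001, -1.0]]
ft_force: [-2.4, 0.6, -0.4]
grip_width: 0.0182
gripper_force: 1.3
```

```bash
python3 lev.py
```

```text
13.8833 r 0.0855 lever_est 1.471 tool_yaw+3 1.48 Ftool [ 0.22 -2.5   0.45]
```

>>> {"api": "move_arm", "payload": {"jaw": [1.8, 1.8, 1.8, 1.8, 1.8, 1.8, 1.8], "dp": [[0, 0.12, 0], [0, 0.12, 0], [0, 0.12, 0], [0, 0.1, 0], [0, 0.1, 0], [0, 0.1, 0], [0, 0, 0]], "turn": [[0, 0, -0.014], [0, 0, -0.014], [0, 0, -0.014], [0, 0, -0.012], [0, 0, -0.012], [0, 0, -0.012], [0, 0, 0]]}}

```text
time_s: 14.47
position: [0.5201, -0.1845, 0.052]
tool_rot: [[0.064, 0.998, -0.0], [0.998, -0.064, 0.0], [0.0, -0.0, -1.0]]
ft_force: [-3.4, -0.8, -3.2]
grip_width: 0.0176
gripper_force: 1.6
```

```bash
python3 lev.py
```

```text
14.4667 r 0.0854 lever_est 1.554 tool_yaw+3 1.559 Ftool [-1.   -3.34  3.17]
```

>>> {"api": "move_arm", "payload": {"jaw": [1.8, 1.8, 1.8], "dp": [[0, 0.05, 0], [0, 0.05, 0], [0, 0, 0]], "turn": [[0, 0, -0.006], [0, 0, -0.006], [0, 0, 0]]}}

```text
time_s: 14.72
position: [0.521, -0.1845, 0.0521]
tool_rot: [[0.053, 0.999, -0.0], [0.999, -0.053, 0.0], [0.0, -0.0, -1.0]]
ft_force: [-3.2, -0.4, -3.4]
grip_width: 0.0181
gripper_force: 1.8
```

```bash
python3 lev.py
```

```text
14.7167 r 0.0854 lever_est 1.565 tool_yaw+3 1.571 Ftool [-0.59 -3.21  3.4 ]
```

Still only friction, so the stop isn't reached yet.

>>> {"api": "move_arm", "payload": {"jaw": [1.8, 1.8, 1.8], "dp": [[0, 0.05, 0], [0, 0.05, 0], [0, 0, 0]], "turn": [[0, 0, 0], [0, 0, 0], [0, 0, 0]]}}

```text
time_s: 14.97
position: [0.5221, -0.1847, 0.0521]
tool_rot: [[0.053, 0.999, 0.0], [0.999, -0.053, -0.0], [-0.0, 0.0, -1.0]]
ft_force: [-3.6, -1.4, -3.7]
grip_width: 0.0182
gripper_force: 1.9
```

>>> {"api": "move_arm", "payload": {"jaw": [1.8, 1.8], "dp": [[0, 0.05, 0], [0, 0, 0]], "turn": [[0, 0, 0], [0, 0, 0]]}}

```text
time_s: 15.13
position: [0.5224, -0.1847, 0.0521]
tool_rot: [[0.053, 0.999, -0.0], [0.999, -0.053, -0.0], [-0.0, -0.0, -1.0]]
ft_force: [-5.0, -1.1, -1.9]
grip_width: 0.0181
gripper_force: 2.4
```

>>> {"api": "move_arm", "payload": {"jaw": [1.8, 1.8, 1.8], "dp": [[0, 0.05, 0], [0, 0, 0], [0, 0, 0]], "turn": [[0, 0, 0], [0, 0, 0], [0, 0, 0]]}}

```text
time_s: 15.38
position: [0.5224, -0.1847, 0.0521]
tool_rot: [[0.053, 0.999, -0.001], [0.999, -0.053, 0.0], [0.0, -0.001, -1.0]]
ft_force: [-7.6, -1.6, -1.5]
grip_width: 0.018
gripper_force: 3.5
```

The position is holding and the force is rising, so the handle is on the stop. I'll build up to 12 N.

>>> {"api": "move_arm", "payload": {"jaw": [1.8, 1.8, 1.8], "dp": [[0, 0.05, 0], [0, 0.03, 0], [0, 0, 0]], "turn": [[0, 0, 0], [0, 0, 0], [0, 0, 0]]}}

```text
time_s: 15.63
position: [0.5225, -0.1846, 0.0521]
tool_rot: [[0.053, 0.999, -0.003], [0.999, -0.053, 0.0], [0.0, -0.003, -1.0]]
ft_force: [-11.1, -2.7, 0.5]
grip_width: 0.0181
gripper_force: 5.4
```

>>> {"api": "move_arm", "payload": {"jaw": [1.8, 1.8, 1.8, 1.8], "dp": [[0, 0.03, 0], [0, 0, 0], [0, 0, 0], [0, 0, 0]], "turn": [[0, 0, 0], [0, 0, 0], [0, 0, 0], [0, 0, 0]]}}

```text
time_s: 15.97
position: [0.5225, -0.1847, 0.052]
tool_rot: [[0.053, 0.999, -0.004], [0.999, -0.053, 0.001], [0.0, -0.004, -1.0]]
ft_force: [-11.3, -1.9, 1.2]
grip_width: 0.0183
gripper_force: 6.0
```

>>> {"api": "move_arm", "payload": {"jaw": [1.8, 1.8, 1.8, 1.8], "dp": [[0, 0, 0], [0, 0, 0], [0, 0, 0], [0, 0, 0]], "turn": [[0, 0, 0], [0, 0, 0], [0, 0, 0], [0, 0, 0]]}}

```text
time_s: 16.3
position: [0.5225, -0.1846, 0.052]
tool_rot: [[0.053, 0.999, -0.004], [0.999, -0.053, 0.001], [0.0, -0.004, -1.0]]
ft_force: [-11.2, -1.9, 1.2]
grip_width: 0.0182
gripper_force: 6.0
```

>>> {"api": "move_arm", "payload": {"jaw": [1.8, 1.8, 1.8, 1.8, 1.8, 1.8, 1.8, 1.8, 1.8, 1.8], "dp": [[0, 0.03, 0], [0, 0, 0], [0, 0, 0], [0, 0, 0], [0, 0, 0], [0, 0, 0], [0, 0, 0], [0, 0, 0], [0, 0, 0], [0, 0, 0]], "turn": [[0, 0, 0], [0, 0, 0], [0, 0, 0], [0, 0, 0], [0, 0, 0], [0, 0, 0], [0, 0, 0], [0, 0, 0], [0, 0, 0], [0, 0, 0]]}}

```text
time_s: 17.13
position: [0.5225, -0.1846, 0.052]
tool_rot: [[0.053, 0.999, -0.004], [0.999, -0.053, 0.001], [0.0, -0.005, -1.0]]
ft_force: [-13.1, -2.4, 2.6]
grip_width: 0.018
gripper_force: 6.7
```

Pressed at 13 N for over 0.5 s. I'll relieve, open and rise.

>>> {"api": "move_arm", "payload": {"jaw": [1.8, 1.8, 2.4, 3.2, 4, 4, 4, 4, 4, 4, 4, 4], "dp": [[0, -0.12, 0], [0, -0.12, 0], [0, -0.08, 0], [0, 0, 0], [0, 0, 0], [0, 0, 0], [0, 0, -1.5], [0, 0, -3], [0, 0, -3], [0, 0, -3], [0, 0, -1.5], [0, 0, 0]], "turn": [[0, 0, 0], [0, 0, 0], [0, 0, 0], [0, 0, 0], [0, 0, 0], [0, 0, 0], [0, 0, 0], [0, 0, 0], [0, 0, 0], [0, 0, 0], [0, 0, 0], [0, 0, 0]]}}

```text
time_s: 18.13
position: [0.5227, -0.1853, 0.176]
tool_rot: [[0.053, 0.999, 0.007], [0.999, -0.053, -0.004], [-0.004, 0.007, -1.0]]
ft_force: [0.6, -0.6, 0.4]
grip_width: 0.0404
gripper_force: 0.0
```

>>> {"api": "move_arm", "payload": {"jaw": [4, 4, 4, 4, 4, 4, 4], "dp": [[-3, 0, 0], [-3, 0, 0], [-3, 0, 0], [-3, 0, 0], [-2, 0, 0], [0, 0, 0], [0, 0, 0]], "turn": [[0, 0, 0], [0, 0, 0], [0, 0, 0], [0, 0, 0], [0, 0, 0], [0, 0, 0], [0, 0, 0]]}}

```text
time_s: 18.72
position: [0.5134, -0.3248, 0.1709]
tool_rot: [[0.054, 0.999, -0.001], [0.999, -0.054, 0.001], [0.001, -0.001, -1.0]]
ft_force: [-0.2, 0.8, -0.1]
grip_width: 0.0401
gripper_force: 0.0
```

Run:
```python
from h import *
print(observe()["time_s"],observe()["position"])
a,_=cams.get_image("side"); b,_=cams.get_image("top")
save(np.hstack([cv2.resize(a[170:240,240:370],(390,300)),cv2.resize(b[160:260,250:380],(390,300))]),"end.png")
```

```text
18.7167 [ 0.51341153 -0.32478475  0.17086542]
```

View pics/end.png

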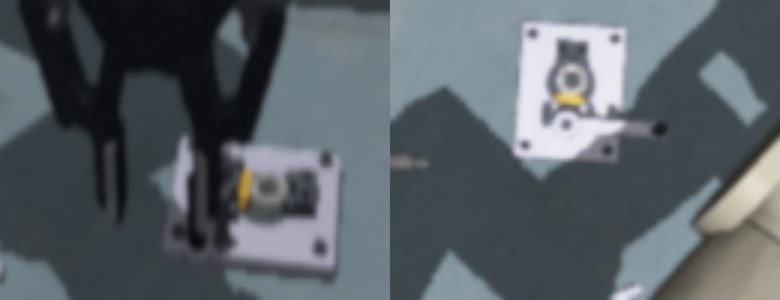

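Both views show the ring in the V with the shoe against it. The top crop shows the lever at the stop, with the handle at (658,129), and the gripper is clear of everything.

```bash
python3 -c "
from rig import ticket
print(ticket.close_job())"
```

```text
the job is handed in; nothing more can be done
None
```

The steel bearing is clamped in the V with the cam lever at its end stop, pressed home at about 13 N for over half a second; I handed the job in at about 19 s, with the gripper clear and the marker and micrometer untouched.

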